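# Set the drum sander's thickness dial and load a blank

## Robot

A 7-joint arm with a two-finger parallel gripper is mounted at the origin on the work surface. World frame = base frame: x ahead of the robot, y to its left, z up, the work surface at z = 0. Lengths are in m, angles in rad, forces in N, time in s.
With the tool pointing down it reaches from about 0.35 to 0.9 m from the base axis. Payload 7.2 kg.
Tool frame: the origin (TCP) lies between the finger pads, 19 mm behind the fingertips; this is the grasp point; z points along the fingers, y is the line along which they close (so a half turn about z gives the same grasp; the last joint's range is limited). The gripper opens to 88 mm and grips with 3 to 60 N. Pads are 20 mm wide; open, the fingers measure 115 mm over their backs; the gripper's body (75 mm by 178 mm) begins 61 mm behind the grasp point.
Start: joints at [-1.292, 0.411, -0.013, 1.596, 0.006, 1.134, -0.082], TCP at [0.212, 0.588, 0.241] pointing down, gripper open.
Joint ranges: [-2.95, 2.95], [-0.29, 1.99], [-1.47, 1.44], [0.14, 2.54], [-1.03, 4.17], [0.13, 1.85], [-2.86, 2.86]. Speed limits (rad/s): [2.39, 2.39, 3.01, 3.01, 3.14, 3.14, 3.14].

## Interface

Orientations are given as [roll, pitch, yaw] about the fixed x, y, z axes, in that order (R = Rz(yaw) Ry(pitch) Rx(roll)).
In Python, from workcell import telemetry, get_image, camera_model, arm gives the robot as it stands.
- The arm moves only by the shell command python3 -m creep 'ROWS'. ROWS is JSON, a list of rows, each an object of numbers: "ax", "ay", "az": the turn, a rotation vector about the tool's x, y, z in degrees; "dx", "dy", "dz": the shift along the tool's x, y, z in cm; "fingers": the opening, from -1 (shut) to 1 (fully open). A call has 1 to 8 rows; each row shifts and turns the commanded pose from where the row before left it, along the tool's axes as they then stand; what a row does not reach is not made up. A row lasts 1/8 s, in which the tool goes at most 62.5 mm and 10.7 degrees, less where a joint would pass 70% of its speed; a pose out of reach is approached as far as the arm can. A call with a gripper value outside its range is refused whole. The fingers move at their own pace and stop on an object; the grip force is fixed at half the most. Time passes only in rows, so rows that do not move let the fingers close. It gives the time, the measured TCP pose, the force, the opening and the grip force at its end, in the units of the state.
- telemetry.get_state(): the state, without advancing time (a new reading comes with each control period).
- get_image(name): name is "scene" or "top" or "wrist"; returns (picture, depth): 480x640x3 uint8, red, green, blue; 480x640 float32, m along the optical axis (not along the pixel's ray), 0 where there is no reading.
- camera_model(name): a dict with "mtx" (3x3 intrinsics, pixels), "rvec" (rotation vector, rad) and "tvec" (3), from world to camera coordinates, as OpenCV has them. Camera axes: x right, y down, z forward; pixel columns grow to the right and rows downward; lengths in m; the calibration is good to about 2 mm. A picture is of the moment at which its call begins: read the wrist's pose just before it. camera_model takes no time and is no camera call; for the wrist camera it gives the pose at the moment of the call.
- arm.job_done(): hands the job in; it is judged then, once.
The state is a dict: "time": time; "qpos": joint angles; "qvel": joint speeds; "tau": joint torques, N m; "tool_pos": TCP position; "orientation": TCP orientation; "ft_force": force on the tool from outside, world axes, zero at the start; "torque": the same for the moment, N m; "opening": opening from 0.0 (shut) to 1.0 (fully open); "finger_force": force on a finger pad.
Only numpy, scipy, OpenCV 4.12 (cv2) and the standard library are available. Lean on these libraries where they do the work, as an engineer would, in place of code of your own. Each camera call takes 0.05 s, during which the arm holds its last target. There are 200 camera calls.

## Task

Get the bench drum sander ready: first turn its thickness dial clockwise until the pointer points at the raised index tab, and let go of it, leaving the tab's ring where it is. Then take the plain rectangular wooden blank out of the sloping bin (not the round-topped or the stepped piece) and lay it, same side up, wholly on the infeed table, lengthwise with its long side flush against the low fence. Leave everything else where it stands.

Things in the scene. Friction and masses are not known exactly. Their poses are not given: they have to be found in the camera images.
- sander: Fixed grey bench drum sander, origin on the bench, -x its front (roughly towards the robot). Rear housing x 0 to 120 mm, y -180 to 180, up to 193 high. Front, -y side: console, y -170 to -30, its face sloping 30 deg from horizontal, looking up and to -x, from x -125, z 55 up to x 5, z 130; dial in its middle. Front, +y side: infeed table (see load_spot).
- load_spot (a point): A good place for the blank's origin: in the middle of the length of the infeed table, flush with the fence; axes as the sander's. The flat steel table's top is at this height; about this point it reaches -105 to 105 mm in x and -144 to 36 in y. The fence runs along x, face at y 16 mm (12 mm thick, 10 mm high above the table).
- dial (a joint): Angle of the thickness dial in rad, 0 to 2.4, growing clockwise as seen looking at the console face. It stays where it is left. At equal values of dial and index the pointer points at the tab.
- index (a joint): Angle of the index ring with the tab, same axis, sense and zero as the dial; rad.
- dial_grip (a point): On the dial's axis, 37 mm off the console face: a good TCP point. z axis = dial axis, out of the face. The black dial: disc of 72 mm diameter (top 12 mm off the face) with a bar grip across it, 66 long, 16 wide, 12 to 44 mm off the face, lying along the line from axis to pointer tip, a white line on its pointer half.
- pointer_tip (a point): End of the dial's pointer nose, in line with the bar, 47 mm from the axis, 8 mm off the face.
- index_mark (a point): Where the pointer tip must come to: just inside the raised tab (10 x 10 mm, black, top 13 mm off the face) on the aluminium index ring (120 mm diameter, 5 mm thick) around the dial, 47 mm from the axis, 8 mm off the face.
- bin: Fixed plywood bin, 228 mm wide (y), origin under its middle; floor 62 mm above the bench there, sloping 28 deg down to -x (to the robot). Compartments with middles at y -74, 0, 74 mm; dividers 6 mm thick, 10 high, lip 22 high. In each a wooden piece lies lengthwise down the slope at the lip; which is where varies.
- blank: The plain rectangular wooden blank, 120 long (x) x 32 wide (y) x 42 high (z) mm, about 85 g; origin at the middle of its underside.
- round_piece: Wooden piece with a rounded top, 120 x 36 x 40 mm, in the bin; origin at the middle of its underside. To be left.
- step_piece: Wooden piece with a step along it, 120 x 36 x 42 mm (upper 22 mm only 16 wide, on its +y side), in the bin; origin at the middle of its underside. To be left.
- jar: Glass jar with a steel lid, 72 mm diameter, 100 mm high, on the bench; origin under its middle. To be left.
- mug: White mug, 80 mm diameter, 90 mm high, on the bench; origin under its middle. To be left.
- screwdriver: Screwdriver, 190 mm long, lying along its x on the bench; origin at its underside. To be left.

How it is judged:
By the outcome, as a careful person would: the job done as asked, in the order asked, and still so for the second after the job is handed in, with the robot touching nothing.
It also fails if it takes over 61 s, if anything falls off the work surface, if the arm or the gripper's body presses on something with over 40 N, if the wrist force passes 120 N, or if a joint passes its speed limit or range.

## Working session

There is one attempt and no reset: what is moved stays moved. The work goes in short steps, Python scripts to look and compute and a shell command to move; the robot and the scene stay as the last step left them, time stands still between calls to the robot, and variables do not carry over. Pictures are saved under pics/ and viewed, at most 10 in all, crops included, and the job is handed in when it is done.

```bash
mkdir -p pics
python3 - <<'E'
from workcell import telemetry,get_image,camera_model
import cv2,numpy as np
for n in("scene","top"):
    p,d=get_image(n);np.savez(f'pics/{n}0.npz',p=p,d=d)
    cv2.imwrite(f'pics/{n}0.png',p[:,:,::-1])
    c=camera_model(n);R=cv2.Rodrigues(np.array(c['rvec'],float))[0];print(n,-R.T@np.array(c['tvec']).ravel(),R[2].round(2),np.array(c['mtx'])[0,0])
s=telemetry.get_state();print(s)
E
```

```text
scene [ 0.96166099 -0.51572768  0.87897028] [-0.39  0.54 -0.75] 490.10698877875006
top [0.43646502 0.02036736 1.04411005] [ 0.11  0.   -0.99] 556.0406396221264
{'time': 0.1, 'qpos': array([-1.29218698,  0.41180878, -0.01272836,  1.5969258 ,  0.00558986,
        1.13430402, -0.08218672]), 'qvel': array([-1.42248690e-03, -2.54577718e-03,  3.26471684e-05, -3.99087301e-03,
        2.32023408e-03, -1.87906928e-04, -9.20232476e-04]), 'tau': array([ 2.80248627e-03, -5.89098394e+01,  6.43724408e-01, -2.91707772e+01,
       -5.37608215e-02,  1.45065563e-02,  3.00924205e-05]), 'tool_pos': array([0.21231721, 0.5873905 , 0.24061414]), 'orientation': array([-3.14018461e+00,  8.36536474e-05,  2.79483136e+00]), 'ft_force': array([0.01167934, 0.50724315, 0.18999405]), 'torque': array([-0.0047577 ,  0.02861572,  0.02789638]), 'finger_force': 0.0, 'opening': 1.001380153504471}
```

View pics/scene0.png

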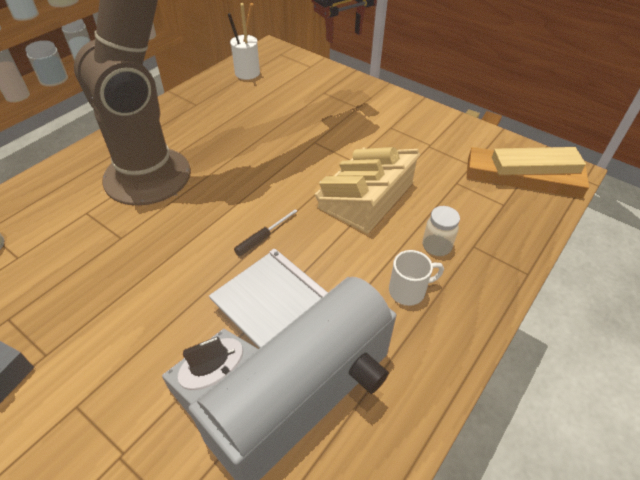

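View pics/top0.png

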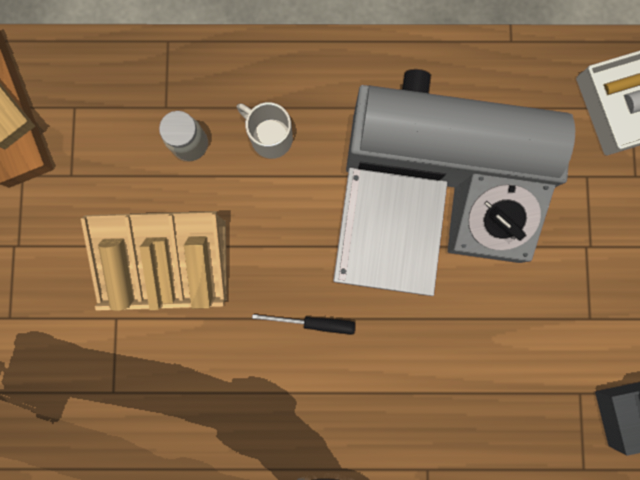

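Scene: sander with the dial at about (207,357), bin at (365,185). Top: dial at (505,220), tab at (511,188), bin pieces at x≈115, 155 and 197. I'll enlarge crops of the dial and bin next.

Run:
```python
import cv2,numpy as np
t=cv2.imread('pics/top0.png');s=cv2.imread('pics/scene0.png')
r=lambda im,x,y,w,h,f:cv2.resize(im[y:y+h,x:x+w],None,fx=f,fy=f,interpolation=cv2.INTER_CUBIC)
a=r(t,445,170,130,100,3);a=cv2.resize(a,(390,300));b=r(t,75,205,160,120,2.4375);b=cv2.resize(b,(390,300))
c=r(s,160,325,104,80,3.75);d=r(s,310,135,130,100,3);c=cv2.resize(c,(390,300));d=cv2.resize(d,(390,300))
cv2.imwrite('pics/crops.png',np.vstack([np.hstack([a,b]),np.hstack([c,d])]))
```

```text
(no output)
```

View pics/crops.png

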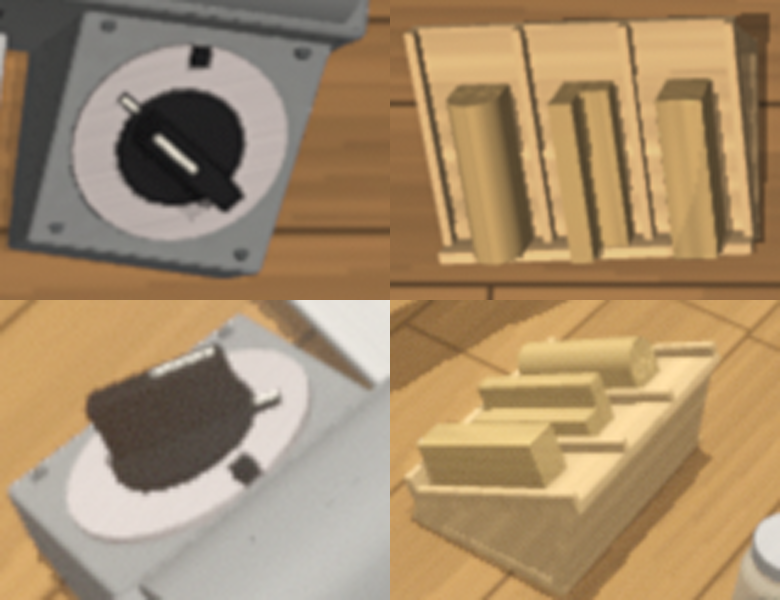

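Crop: the pointer's white nose is at top px (487,203) and the tab at (512,189), so roughly 45° clockwise. The plain blank is in the right compartment (lowest y), the stepped piece is in the middle and the round one on the left.

```bash
cat > h.py <<'E'
import numpy as np,cv2
from workcell import telemetry,get_image,camera_model
from scipy.spatial.transform import Rotation as Ro
def cam(n):
    c=camera_model(n);return np.array(c['mtx'],float),cv2.Rodrigues(np.array(c['rvec'],float))[0],np.array(c['tvec'],float).ravel()
def cloud(c,d):
    K,R,t=c;v,u=np.mgrid[:480,:640]
    X=np.stack([(u-K[0,2])/K[0,0]*d,(v-K[1,2])/K[1,1]*d,d],-1)
    P=(X-t)@R;P[d<=0]=np.nan;return P
def proj(c,p):
    K,R,t=c;x=(K@(R@np.atleast_2d(p).T+t[:,None])).T;return x[:,:2]/x[:,2:]
def ray(c,uv):
    K,R,t=c;r=R.T@np.linalg.inv(K)@np.array([*uv,1.]);return -R.T@t,r/np.linalg.norm(r)
def tri(*cu):
    A=0;b=0
    for c,uv in cu:
        o,r=ray(c,uv);M=np.eye(3)-np.outer(r,r);A=A+M;b=b+M@o
    return np.linalg.solve(A,b)
def onplane(c,uv,n,d):  # n.x=d
    o,r=ray(c,uv);return o+r*(d-n@o)/(n@r)
def plane(P):
    P=P[~np.isnan(P).any(1)]
    for _ in range(6):
        m=np.median(P,0) if _==0 else P.mean(0);n=np.linalg.svd(P-m,full_matrices=False)[2][2];e=(P-m)@n
        k=abs(e)<max(2*np.std(e),.0005);P=P[k]
    n=n*np.sign(n[2]);return n,n@P.mean(0),np.std(e)
def rpy(): 
    s=telemetry.get_state();return s['tool_pos'],Ro.from_euler('xyz',s['orientation'])
E
python3 - <<'E'
from h import *
np.set_printoptions(precision=4,suppress=True)
for n in('top','scene'):
    z=np.load(f'pics/{n}0.npz');p,d=z['p'].astype(int),z['d'];c=cam(n);P=cloud(c,d)
    box=(465,175,550,258) if n=='top' else (172,335,250,392)
    m=np.zeros((480,640),bool);m[box[1]:box[3],box[0]:box[2]]=1
    m&=(p.min(2)>170)&~np.isnan(P).any(2)
    lab=cv2.connectedComponentsWithStats(m.astype(np.uint8));k=1+np.argmax(lab[2][1:,4]);m=lab[1]==k
    nn,dd,s=plane(P[m]);print(n,'ring plane',nn,dd,s,'tilt',np.degrees(np.arccos(nn[2])),'az',np.degrees(np.arctan2(-nn[1],-nn[0])),m.sum())
    # ellipse outer contour -> on plane circle
    cnt=max(cv2.findContours(m.astype(np.uint8),cv2.RETR_EXTERNAL,cv2.CHAIN_APPROX_NONE)[0],key=len)[:,0]
    cnt=cv2.convexHull(cnt)[:,0] 
    Q=np.array([onplane(c,q,nn,dd) for q in cnt])
    ex=np.cross([0,0,1],nn);ex/=np.linalg.norm(ex);ey=np.cross(nn,ex)
    q=np.c_[Q@ex,Q@ey];A=np.c_[2*q,np.ones(len(q))];x=np.linalg.lstsq(A,(q**2).sum(1),rcond=None)[0]
    r=np.sqrt(x[2]+x[0]**2+x[1]**2);C=x[0]*ex+x[1]*ey+dd*nn;print(' ring centre',C,'r',r)
    # table
    box=(365,190,420,275) if n=='top' else (255,285,285,320)
    nt,dt,s=plane(P[box[1]:box[3],box[0]:box[2]].reshape(-1,3));print(' table',nt,dt,s)
    g=P[300:340,470:560] if n=='top' else P[380:420,20:60]
    print(' bench z',np.nanmedian(g[...,2]))
E
python3 - <<'E'
import cv2,numpy as np
t=cv2.imread('pics/top0.png')
cv2.imwrite('pics/tab.png',cv2.resize(t[160:305,320:460],None,fx=4,fy=4,interpolation=cv2.INTER_CUBIC))
E
```

```text
top ring plane [-0.4901  0.0666  0.8691] -0.2175379063763897 0.0012827809601085522 tilt 29.646417579063908 az -7.737258586522118 930
 ring centre [ 0.5728 -0.3056  0.0962] r 0.057494045271610596
 table [ 0.     -0.0035  1.    ] 0.04989394993880265 0.0013747232941200415
 bench z -0.0007936774375277593
scene ring plane [-0.5203  0.0733  0.8508] -0.23827833517170752 0.0015775794532929936 tilt 31.696739439613978 az -8.014061958578829 1446
 ring centre [ 0.5734 -0.3048  0.0968] r 0.07203824397106573
 table [-0.0045 -0.0021  1.    ] 0.04866966562613659 0.0010859764233075047
 bench z 0.0008619900444292493
```

View pics/tab.png

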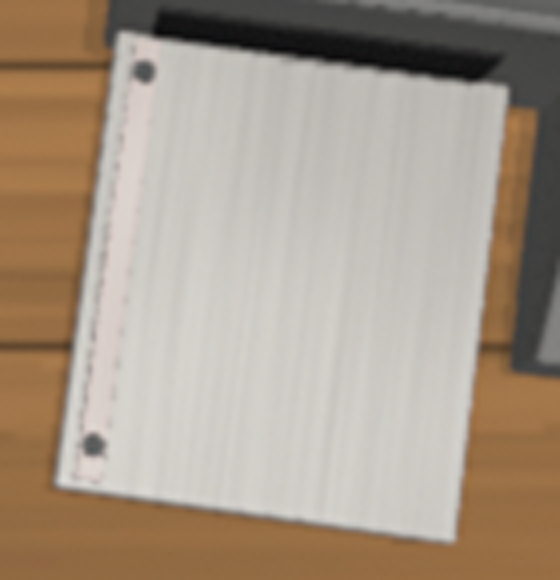

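Table crop: table corners at px (349.5,168), (446.8,182), (433.8,295.3), (334,281.8). The fence strip's inner edge runs (359,171) to (346,281).

```bash
cat > m1.py <<'E'
from h import *
from scipy.optimize import least_squares
np.set_printoptions(precision=4,suppress=True)
ct,cs=cam('top'),cam('scene');Z=np.array([0,0,1.])
px=np.array([[349.5,168],[446.8,182],[433.8,295.3],[334,281.8]])
W=np.array([onplane(ct,q,Z,.0495) for q in px])
M=np.array([[105,36],[105,-144],[-105,-144],[-105,36]])/1000
def f(x):
    R=Ro.from_euler('z',x[2]).as_matrix()[:2,:2];return (M@R.T+x[:2]-W[:,:2]).ravel()
s=least_squares(f,[.6,0,-.13]);L=s.x;print('load',L[:2],'yaw',np.degrees(L[2]),'res mm',s.fun*1e3)
R=Ro.from_euler('z',L[2]).as_matrix()
for q in((359.2,171.2),(345.8,280.8)): print('fence inner top edge in load frame',R.T@(onplane(ct,q,Z,.0595)-[L[0],L[1],0]))
# scene projections of table corners for check (read from scene pic)
C3=np.c_[M,np.zeros(4)]@R.T+[L[0],L[1],.0495];print('scene proj corners',proj(cs,C3))
# dial
psi=L[2];n=R@[-.5,0,.866];up=R@[.866,0,.5];rt=R@[0,-1,0.]  # looking at face: up, right(-y)
C=np.array([.573,-.3052,.0965])-.005*n
print('face centre',C,'load in sander:',R.T@(np.array([L[0],L[1],0])-C)+[-.06,-.1,0])
def ang(c,uv,h):
    p=onplane(c,uv,n,n@(C+h*n))-C;return np.degrees(np.arctan2(p@rt,p@up)),np.hypot(p@rt,p@up)
print('pointer',ang(ct,(486.7,203.3),.010),ang(cs,(233.3,350.9),.010))
print('tab',ang(ct,(512,188.7),.013),ang(cs,(225.6,370.1),.013))
E
python3 m1.py
```

```text
load [ 0.5623 -0.0629] yaw -7.847166544258113 res mm [ 0.5242  0.5568  1.5454 -0.9765 -1.5543 -0.226  -0.5154  0.6457]
fence inner top edge in load frame [0.0987 0.0176 0.0595]
fence inner top edge in load frame [-0.1001  0.0153  0.0595]
scene proj corners [[342.9816 304.7758]
 [275.9054 362.2171]
 [207.4933 294.9408]
 [274.0487 247.9081]]
face centre [ 0.5755 -0.3055  0.0922] load in sander: [-0.1061  0.1386 -0.0922]
pointer (np.float64(-58.36062785558447), np.float64(0.043886688338266894)) (np.float64(-52.83658398123263), np.float64(0.046195119904653914))
tab (np.float64(-3.699078670277888), np.float64(0.055351616906381504)) (np.float64(-1.0928238607766918), np.float64(0.06319581784124098))
```

```bash
cat >> h.py <<'E'
yaw=np.radians(-7.85);Rs=Ro.from_euler('z',yaw).as_matrix()
n=Rs@[-.5,0,.866];up=Rs@[.866,0,.5];rt=Rs@[0,-1,0.]
C=np.array([.5755,-.3055,.0922]);L=np.array([.5623,-.0629,.0495])
def dialR(a):  # tool x along pointer angle a(deg, cw from up)
    a=np.radians(a);x=np.cos(a)*up+np.sin(a)*rt;return np.c_[x,np.cross(-n,x),-n]
def delta(p,R):
    p0,R0=rpy();rv=(R0.inv()*Ro.from_matrix(R)).as_rotvec(degrees=True)
    print('shift now-frame cm',(R0.inv().apply(p-p0)*100).round(2),'rotvec',rv.round(2),abs(np.linalg.norm(rv)).round(1),'| shift after-turn cm',(R.T@(p-p0)*100).round(2))
E
python3 - <<'E'
from h import *
delta(C+.17*n,dialR(-56))
E
```

```text
shift now-frame cm [-56.19 -73.4    0.23] rotvec [-32.73 -13.12 109.06] 114.6 | shift after-turn cm [-50.04  75.12  19.94]
```

```bash
R='';python3 -m creep '[{"dx":-3.5,"dy":-4.6},{"dx":-3.5,"dy":-4.6},{"dx":-3.5,"dy":-4.6},{"dx":-3.5,"dy":-4.6},{"dx":-3.5,"dy":-4.6},{"dx":-3.5,"dy":-4.6},{"dx":-3.5,"dy":-4.6},{"dx":-3.5,"dy":-4.6}]' && python3 -m creep '[{"az":10},{"az":10},{"az":10},{"az":10},{"az":10}]'
python3 - <<'E'
from h import *
s=telemetry.get_state();print(s['qpos'],s['time'],s['ft_force'])
delta(C+.17*n,dialR(-56))
E
```

```text
[-1.29218698  0.41180878 -0.01272836  1.5969258   0.00558986  1.13430402
 -0.08218672] 0.1 [0.01167934 0.50724315 0.18999405]
shift now-frame cm [-56.19 -73.4    0.23] rotvec [-32.73 -13.12 109.06] 114.6 | shift after-turn cm [-50.04  75.12  19.94]$[0]: bad value
```

```bash
python3 -m creep '[{"ax":0,"ay":0,"az":0,"dx":-3.5,"dy":-4.6,"dz":0,"fingers":1}]'; python3 -m creep '[{"dx":-3.5,"dy":-4.6,"fingers":1}]'; python3 -m creep --help | head -20
```

```text
time: 0.22
tool_pos: [0.2275, 0.5344, 0.2399]
orientation: [-3.141, -0.001, 2.8]
ft_force: [1.8, -0.7, 0.2]
opening: 0.999
finger_force: 0.0$[0]: bad value
invalid input: not JSON, or not a number
```

```bash
python3 -m creep '[{"ax":0,"ay":0,"az":0,"dx":-3.5,"dy":-4.6,"dz":0,"fingers":1},{"ax":0,"ay":0,"az":0,"dx":-3.5,"dy":-4.6,"dz":0,"fingers":1},{"ax":0,"ay":0,"az":0,"dx":-3.5,"dy":-4.6,"dz":0,"fingers":1},{"ax":0,"ay":0,"az":0,"dx":-3.5,"dy":-4.6,"dz":0,"fingers":1},{"ax":0,"ay":0,"az":0,"dx":-3.5,"dy":-4.6,"dz":0,"fingers":1},{"ax":0,"ay":0,"az":0,"dx":-3.5,"dy":-4.6,"dz":0,"fingers":1},{"ax":0,"ay":0,"az":0,"dx":-3.5,"dy":-4.6,"dz":0,"fingers":1},{"ax":0,"ay":0,"az":0,"dx":-3.5,"dy":-4.6,"dz":0,"fingers":1}]' ; python3 -m creep '[{"ax":0,"ay":0,"az":10,"dx":0,"dy":0,"dz":0,"fingers":1},{"ax":0,"ay":0,"az":10,"dx":0,"dy":0,"dz":0,"fingers":1},{"ax":0,"ay":0,"az":10,"dx":0,"dy":0,"dz":0,"fingers":1},{"ax":0,"ay":0,"az":10,"dx":0,"dy":0,"dz":0,"fingers":1},{"ax":0,"ay":0,"az":10,"dx":0,"dy":0,"dz":0,"fingers":1},{"ax":0,"ay":0,"az":10,"dx":0,"dy":0,"dz":0,"fingers":1}]'
python3 - <<'E'
from h import *
s=telemetry.get_state();print(s['qpos'],s['time'],s['ft_force'])
delta(C+.17*n,dialR(-56))
E
```

```text
time: 1.23
tool_pos: [0.3681, 0.0895, 0.2414]
orientation: [3.141, 0.0, 2.795]
ft_force: [0.7, 0.0, 0.5]
opening: 0.998
finger_force: 0.0
time: 1.98
tool_pos: [0.3677, 0.0913, 0.2412]
orientation: [-3.141, 0.0, 1.742]
ft_force: [-0.4, -1.6, -0.3]
opening: 1.0
finger_force: 0.0
[-0.68791242 -0.03884672  0.31122928  2.15495154  0.01387863  1.02412075
 -0.21313717] 1.975 [-0.4203645  -1.62582988 -0.2761991 ]
shift now-frame cm [-40.06   5.62   0.17] rotvec [-30.73   4.43  50.43] 59.2 | shift after-turn cm [-21.81  32.88   8.9 ]
```

```bash
python3 -m creep '[{"ax":0,"ay":0,"az":0,"dx":-5.7,"dy":0.8,"dz":0,"fingers":1},{"ax":0,"ay":0,"az":0,"dx":-5.7,"dy":0.8,"dz":0,"fingers":1},{"ax":0,"ay":0,"az":0,"dx":-5.7,"dy":0.8,"dz":0,"fingers":1},{"ax":0,"ay":0,"az":0,"dx":-5.7,"dy":0.8,"dz":0,"fingers":1},{"ax":0,"ay":0,"az":0,"dx":-5.7,"dy":0.8,"dz":0,"fingers":1},{"ax":0,"ay":0,"az":0,"dx":-5.7,"dy":0.8,"dz":0,"fingers":1},{"ax":0,"ay":0,"az":0,"dx":-5.7,"dy":0.8,"dz":0,"fingers":1}]' ; python3 -m creep '[{"ax":-5.1,"ay":0.7,"az":8.4,"dx":0,"dy":0,"dz":0,"fingers":1},{"ax":-5.1,"ay":0.7,"az":8.4,"dx":0,"dy":0,"dz":0,"fingers":1},{"ax":-5.1,"ay":0.7,"az":8.4,"dx":0,"dy":0,"dz":0,"fingers":1},{"ax":-5.1,"ay":0.7,"az":8.4,"dx":0,"dy":0,"dz":0,"fingers":1},{"ax":-5.1,"ay":0.7,"az":8.4,"dx":0,"dy":0,"dz":0,"fingers":1},{"ax":-5.1,"ay":0.7,"az":8.4,"dx":0,"dy":0,"dz":0,"fingers":1},{"ax":0,"ay":0,"az":0,"dx":0,"dy":0,"dz":0,"fingers":1}]'
python3 - <<'E'
from h import *
s=telemetry.get_state();print(s['qpos'],s['time'],s['ft_force'])
delta(C+.17*n,dialR(-56))
c=cam('wrist');p,d=get_image('wrist')
np.savez('pics/w1.npz',p=p,d=d,K=c[0],R=c[1],t=c[2]);cv2.imwrite('pics/w1.png',p[:,:,::-1])
print('centre',proj(c,[C+.005*n,C+.01*n+.047*(np.cos(np.radians(-56))*up+np.sin(np.radians(-56))*rt)]))
E
```

```text
time: 2.85
tool_pos: [0.4938, -0.293, 0.241]
orientation: [-3.141, -0.0, 1.749]
ft_force: [0.3, 1.4, 0.8]
opening: 1.004
finger_force: 0.0
time: 3.72
tool_pos: [0.492, -0.2906, 0.2407]
orientation: [2.697, -0.28, 0.911]
ft_force: [-0.2, 1.0, 0.2]
opening: 0.995
finger_force: 0.0
[-0.11977853  0.1166623   0.7667849   2.15430737 -0.66836104  0.5275946
  0.4225604 ] 3.725 [-0.16400318  0.96311425  0.1834925 ]
shift now-frame cm [-0.33  0.12  0.1 ] rotvec [-0.22  0.02  0.37] 0.4 | shift after-turn cm [-0.33  0.12  0.1 ]
centre [[319.74161247 229.03284174]
 [320.24853251 169.24122232]]
```

View pics/w1.png

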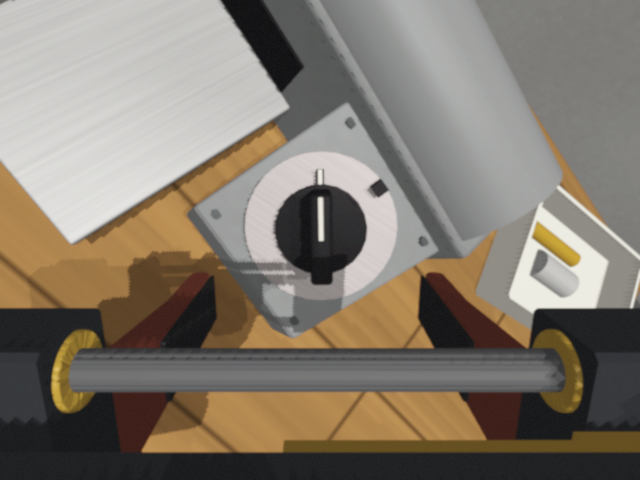

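Wrist view: pointer tip at (320,172), tab centre at (378,188), and ring spanning x 245–397 and y 152–299. The bar is lined up with the image's vertical.

```bash
python3 - <<'E'
from h import *
np.set_printoptions(precision=4,suppress=True)
z=np.load('pics/w1.npz');c=(z['K'],z['R'],z['t']);p=z['p'].astype(int);P=cloud(c,z['d'])
m=np.zeros((480,640),np.uint8);m[140:310,235:410]=((p.min(2)>160)&(p[...,0]-p[...,2]>-5))[140:310,235:410]
lab=cv2.connectedComponentsWithStats(m);m=lab[1]==1+np.argmax(lab[2][1:,4])
nn,dd,s=plane(P[m]);print('plane',nn,dd,'nominal',n,n@(C+.005*n),m.sum(),s)
h=cv2.convexHull(max(cv2.findContours(m.astype(np.uint8),0,1)[0],key=len))[:,0]
Q=np.array([onplane(c,q,n,n@C+.005) for q in h])-C
q=np.c_[Q@rt,Q@up];f=cv2.fitEllipse((q*1e3).astype(np.float32));print('centre offset mm (rt,up)',f)
q0=np.array(f[0])/1e3
K=C+q0[0]*rt+q0[1]*up
def ang(uv,h):
    x=onplane(c,uv,n,n@C+h)-K;return np.degrees(np.arctan2(x@rt,x@up)),np.hypot(x@rt,x@up)
print(ang((320,172),.009),ang((378,188),.013),ang((320,200),.044),ang((320.5,240),.044))
# precise tab centroid
g=p.sum(2);T=np.zeros_like(g,bool);T[175:203,364:392]=g[175:203,364:392]<180
v,u=np.nonzero(T);print('tab px',u.mean(),v.mean(),T.sum(),ang((u.mean(),v.mean()),.013))
print(proj(c,[K+.005*n]))
E
python3 - <<'E'
import cv2
t=cv2.imread('pics/w1.png')
cv2.imwrite('pics/w1c.png',cv2.resize(t[140:310,235:410],None,fx=3.5,fy=3.5,interpolation=cv2.INTER_CUBIC))
E
```

```text
plane [-0.4953  0.0694  0.866 ] -0.2213218765983359 nominal [-0.4953  0.0683  0.866 ] -0.22107113510371237 11624 0.0005674315197248462
centre offset mm (rt,up) ((-4.817499160766602, 6.101333141326904), (130.9357452392578, 137.32781982421875), 98.47061920166016)
(np.float64(-59.86370776609815), np.float64(0.0375484372401216)) (np.float64(1.3185856275304095), np.float64(0.048597413069292335)) (np.float64(-62.626769306697476), np.float64(0.021966247884274374)) (np.float64(141.79415245408802), np.float64(0.006437146430343616))
tab px 378.544 187.6 125 (np.float64(1.2701206490497094), np.float64(0.04909126493750576))
[[322.833  219.8428]]
```

View pics/w1c.png

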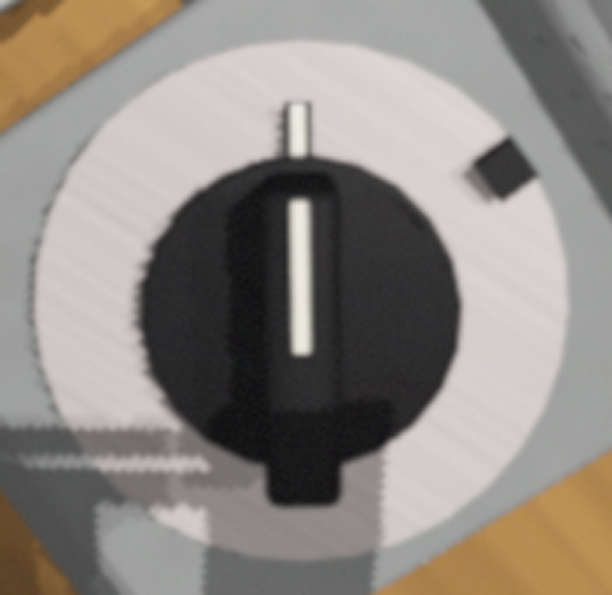

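Crop: ring extremes at (34,300), (568,300), (300,40), (300,560); pointer nose end at (298,101); tab top face centred at (506,170).

Run:
```python
from h import *
np.set_printoptions(precision=4,suppress=True)
z=np.load('pics/w1.npz');c=(z['K'],z['R'],z['t'])
X=lambda u,v:(u/3.5+235-.36,v/3.5+140-.36)
e=[(34,300),(568,300),(300,40),(300,560),(75,170),(510,130),(490,485)]
q=np.array([onplane(c,X(*k),n,n@C+.005)-C for k in e]);q=np.c_[q@rt,q@up]
x=np.linalg.lstsq(np.c_[2*q,np.ones(len(q))],(q**2).sum(1),rcond=None)[0];r=np.sqrt(x[2]+x[0]**2+x[1]**2)
print('centre off',x[:2],'r',r,np.hypot(*(q-x[:2]).T)-r)
K=C+x[0]*rt+x[1]*up
def ang(uv,h):
    y=onplane(c,X(*uv),n,n@C+h)-K;return np.degrees(np.arctan2(y@rt,y@up)),np.hypot(y@rt,y@up)
print('tip',ang((298,101),.010),'nose',ang((298,135),.010),'bar',ang((300,205),.044),'tab',ang((506,170),.013))
a=onplane(c,X(300,205),n,n@C+.044);b=onplane(c,X(301,350),n,n@C+.044);v=a-b;print('line dir',np.degrees(np.arctan2(v@rt,v@up)))
print(K)
delta(K+.037*n,dialR(-57))
```

```text
centre off [0.0004 0.0011] r 0.059998646195891764 [ 0.0005 -0.0005 -0.0001  0.     -0.0006  0.0007 -0.    ]
tip (np.float64(-57.7979702468016), np.float64(0.04733178654393122)) nose (np.float64(-58.04099468050096), np.float64(0.040123569894265604)) bar (np.float64(-58.03501884155548), np.float64(0.030224958438676418)) tab (np.float64(-3.6875805708716367), np.float64(0.05439762044092314))
line dir -56.85825144193676
[ 0.5764 -0.3061  0.0927]
shift now-frame cm [-0.34  0.17 13.4 ] rotvec [-0.22  0.03 -0.46] 0.5 | shift after-turn cm [-0.35  0.12 13.4 ]
```

```bash
python3 -m creep '[{"ax":0,"ay":0,"az":-1,"dx":-0.3,"dy":0.15,"dz":4,"fingers":1},{"ax":0,"ay":0,"az":0,"dx":0,"dy":0,"dz":4,"fingers":0.6},{"ax":0,"ay":0,"az":0,"dx":0,"dy":0,"dz":3,"fingers":0.4},{"ax":0,"ay":0,"az":0,"dx":0,"dy":0,"dz":2.2,"fingers":0},{"ax":0,"ay":0,"az":0,"dx":0,"dy":0,"dz":0,"fingers":0},{"ax":0,"ay":0,"az":0,"dx":0,"dy":0,"dz":0,"fingers":-0.2}]'
python3 - <<'E'
from h import *
K=np.array([ 0.5764,-0.3061 , 0.0927]);delta(K+.037*n,dialR(-57.5))
E
```

```text
time: 4.53
tool_pos: [0.557, -0.3047, 0.1278]
orientation: [2.691, -0.271, 0.927]
ft_force: [-0.6, 0.2, 0.2]
opening: 0.471
finger_force: 0.0
shift now-frame cm [ 0.07 -0.13  0.31] rotvec [-0.12  0.11 -0.09] 0.2 | shift after-turn cm [ 0.07 -0.13  0.31]
```

```bash
python3 -m creep '[{"ax":0,"ay":0,"az":0,"dx":0,"dy":-0.1,"dz":0.25,"fingers":-0.5},{"ax":0,"ay":0,"az":0,"dx":0,"dy":0,"dz":0,"fingers":-1},{"ax":0,"ay":0,"az":0,"dx":0,"dy":0,"dz":0,"fingers":-1},{"ax":0,"ay":0,"az":0,"dx":0,"dy":0,"dz":0,"fingers":-1},{"ax":0,"ay":0,"az":0,"dx":0,"dy":0,"dz":0,"fingers":-1}]';python3 - <<'E'
from h import *
K=np.array([ 0.5764,-0.3061 , 0.0927]);delta(K+.037*n,dialR(-57.8+54.1))
E
```

```text
time: 5.15
tool_pos: [0.558, -0.303, 0.1254]
orientation: [2.691, -0.272, 0.928]
ft_force: [-1.0, 2.3, 5.7]
opening: 0.182
finger_force: 30.0
shift now-frame cm [-0.05  0.01  0.07] rotvec [-0.06  0.08 53.71] 53.7 | shift after-turn cm [-0.02  0.05  0.07]
```

```bash
python3 -m creep '[{"ax":0,"ay":0,"az":8,"dx":0,"dy":0,"dz":0,"fingers":-1},{"ax":0,"ay":0,"az":8,"dx":0,"dy":0,"dz":0,"fingers":-1},{"ax":0,"ay":0,"az":8,"dx":0,"dy":0,"dz":0,"fingers":-1},{"ax":0,"ay":0,"az":8,"dx":0,"dy":0,"dz":0,"fingers":-1},{"ax":0,"ay":0,"az":8,"dx":0,"dy":0,"dz":0,"fingers":-1},{"ax":0,"ay":0,"az":8,"dx":0,"dy":0,"dz":0,"fingers":-1},{"ax":0,"ay":0,"az":5.5,"dx":0,"dy":0,"dz":0,"fingers":-1},{"ax":0,"ay":0,"az":0,"dx":0,"dy":0,"dz":0,"fingers":-1}]';python3 -m creep '[{"ax":0,"ay":0,"az":0,"dx":0,"dy":0,"dz":0,"fingers":-1},{"ax":0,"ay":0,"az":0,"dx":0,"dy":0,"dz":0,"fingers":-1}]';python3 - <<'E'
from h import *
K=np.array([ 0.5764,-0.3061 , 0.0927]);delta(K+.037*n,dialR(-57.8+54.1))
E
```

```text
time: 6.15
tool_pos: [0.5584, -0.3043, 0.1258]
orientation: [3.1, -0.521, -0.058]
ft_force: [2.4, -0.4, 3.9]
opening: 0.18
finger_force: 30.0
time: 6.4
tool_pos: [0.5584, -0.3043, 0.1258]
orientation: [3.1, -0.521, -0.057]
ft_force: [3.9, -3.9, 4.8]
opening: 0.179
finger_force: 30.0
shift now-frame cm [-0.08 -0.07  0.07] rotvec [0.1  0.05 0.25] 0.3 | shift after-turn cm [-0.08 -0.07  0.07]
```

Now I'll release, retreat and check the dial.

```bash
python3 -m creep '[{"ax":0,"ay":0,"az":0,"dx":0,"dy":0,"dz":0,"fingers":0},{"ax":0,"ay":0,"az":0,"dx":0,"dy":0,"dz":0,"fingers":0.2},{"ax":0,"ay":0,"az":0,"dx":0,"dy":0,"dz":0,"fingers":0.4},{"ax":0,"ay":0,"az":0,"dx":0,"dy":0,"dz":-4,"fingers":0.6},{"ax":0,"ay":0,"az":0,"dx":0,"dy":0,"dz":-5,"fingers":1},{"ax":0,"ay":0,"az":0,"dx":0,"dy":0,"dz":-4.5,"fingers":1},{"ax":0,"ay":0,"az":0,"dx":0,"dy":0,"dz":0,"fingers":1}]';python3 - <<'E'
from h import *
c=cam('wrist');p,d=get_image('wrist')
np.savez('pics/w2.npz',p=p,d=d,K=c[0],R=c[1],t=c[2])
u,v=proj(c,[C+.01*n])[0].round().astype(int);print(u,v)
u0,v0=u-85,v-85;print(u0,v0)
cv2.imwrite('pics/w2c.png',cv2.resize(p[v0:v0+170,u0:u0+175,::-1],None,fx=3.5,fy=3.5,interpolation=cv2.INTER_CUBIC))
E
```

```text
time: 7.28
tool_pos: [0.4908, -0.2948, 0.2449]
orientation: [3.101, -0.524, -0.059]
ft_force: [-0.5, -0.0, 0.4]
opening: 0.936
finger_force: 0.0
316 228
231 143
```

View pics/w2c.png

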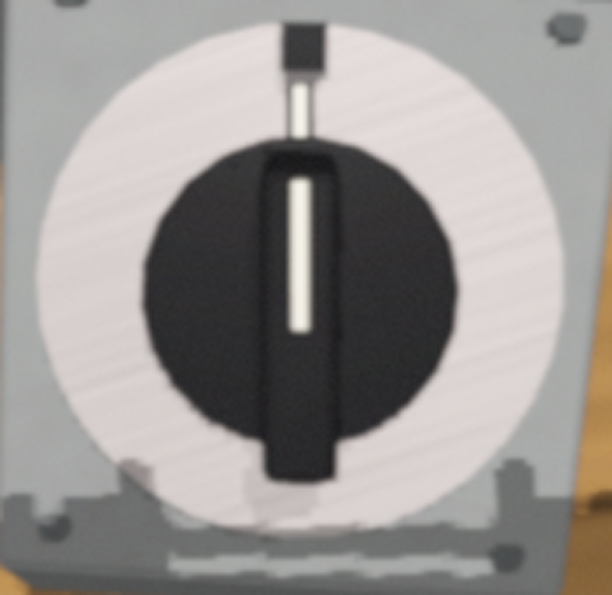

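Crop: the pointer nose is at x≈300, the tab spans x 282–327 (centre ≈304.5) and ring centre x≈300. They're within about 1°; I'll quantify that and measure the blank in the bin.

Run:
```python
from h import *
np.set_printoptions(precision=4,suppress=True)
z=np.load('pics/w2.npz');c=(z['K'],z['R'],z['t'])
K=np.array([ 0.5764,-0.3061 , 0.0927])
X=lambda u,v:(u/3.5+231-.36,v/3.5+143-.36)
def ang(uv,h):
    y=onplane(c,X(*uv),n,n@C+h)-K;return np.degrees(np.arctan2(y@rt,y@up)),np.hypot(y@rt,y@up)
print('ring sides',[ang(u,.005) for u in((37,280),(564,280))])
print('tip',ang((300,83),.010),'bar',ang((300,180),.044),'tab',ang((304.5,48),.013))
# blank from depth
for nm in('top','scene'):
    z=np.load(f'pics/{nm}0.npz');cc=cam(nm);P=cloud(cc,z['d'])
    s=P[245:290,190:205] if nm=='top' else P[180:184,326:355]
    nn,dd,e=plane(s.reshape(-1,3));print(nm,'blank top plane',nn,dd,e,'tilt',np.degrees(np.arccos(nn[2])),'az',np.degrees(np.arctan2(nn[1],nn[0])))
ct,cs=cam('top'),cam('scene')
t=cv2.imread('pics/top0.png');s=cv2.imread('pics/scene0.png')
a=cv2.resize(t[225:315,165:235],None,fx=5.5,fy=5.5,interpolation=cv2.INTER_CUBIC)
b=cv2.resize(s[165:215,310:382],None,fx=5.5,fy=5.5,interpolation=cv2.INTER_CUBIC);b=cv2.copyMakeBorder(b,0,a.shape[0]-b.shape[0],0,0,0)
cv2.imwrite('pics/bl.png',np.hstack([a,b]));print(a.shape,b.shape)
```

```text
ring sides [(np.float64(-91.99502536489959), np.float64(0.0604006361109387)), (np.float64(84.28549871674258), np.float64(0.059357759519830446))]
tip (np.float64(-4.633219106219495), np.float64(0.04647390798016266)) bar (np.float64(-5.059426276798151), np.float64(0.030253325605404304)) tab (np.float64(-3.5076350392922016), np.float64(0.05402986127285701))
top blank top plane [-0.4731 -0.0099  0.8809] -0.14456147781546214 0.0011963521595215847 tilt 28.244127893678055 az -178.79868347700665
scene blank top plane [-0.4647 -0.0269  0.8851] -0.14347186480796523 0.0007871679144414585 tilt 27.738177277827962 az -176.68625383729642
(495, 385, 3) (495, 396, 3)
```

View pics/bl.png

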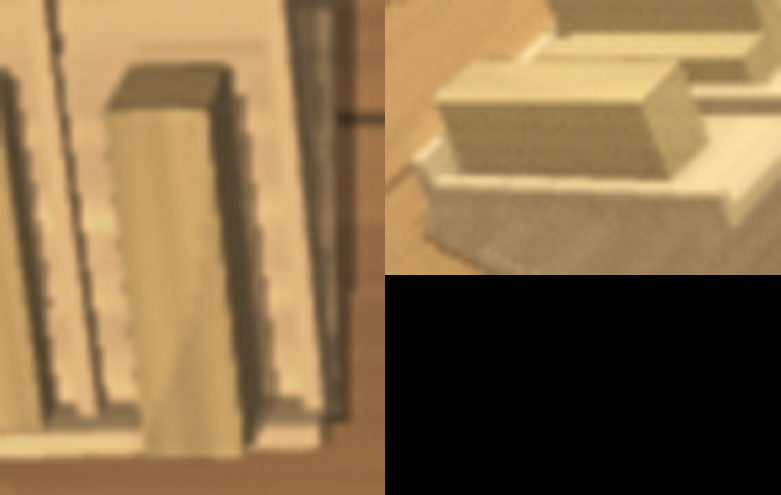

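Crop: blank top-face corners at (107,108), (208,110), (243,457), (145,455) in the top view. The same corners appear at (683,64), (640,101), (438,100), (480,62) in the scene half. The dial is about 1° short, so I'll regrip it and nudge it clockwise.

```bash
python3 -m creep '[{"ax":0,"ay":0,"az":0,"dx":0,"dy":0,"dz":5,"fingers":0.6},{"ax":0,"ay":0,"az":0,"dx":0,"dy":0,"dz":5,"fingers":0.3},{"ax":0,"ay":0,"az":0,"dx":0,"dy":0,"dz":3.3,"fingers":0},{"ax":0,"ay":0,"az":0,"dx":0,"dy":0,"dz":0,"fingers":-0.5},{"ax":0,"ay":0,"az":0,"dx":0,"dy":0,"dz":0,"fingers":-1},{"ax":0,"ay":0,"az":0,"dx":0,"dy":0,"dz":0,"fingers":-1},{"ax":0,"ay":0,"az":0,"dx":0,"dy":0,"dz":0,"fingers":-1},{"ax":0,"ay":0,"az":1.2,"dx":0,"dy":0,"dz":0,"fingers":-1}]'; python3 -m creep '[{"ax":0,"ay":0,"az":0,"dx":0,"dy":0,"dz":0,"fingers":-1},{"ax":0,"ay":0,"az":0,"dx":0,"dy":0,"dz":0,"fingers":-1}]'
python3 - <<'E'
from h import *
np.set_printoptions(precision=4,suppress=True)
K=np.array([ 0.5764,-0.3061 , 0.0927]);delta(K+.037*n,dialR(-3.6))
ct,cs=cam('top'),cam('scene')
A=lambda u,v:(u/5.5+165-.4,v/5.5+225-.4)
B=lambda u,v:((u-385)/5.5+310-.4,v/5.5+165-.4)
pr=[((107,108),(683,64)),((208,110),(640,101)),((243,457),(438,100)),((145,455),(480,62))]
Q=np.array([tri((ct,A(*a)),(cs,B(*b))) for a,b in pr]);print(Q)
e=(Q[0]+Q[1]-Q[2]-Q[3])/2;w=(Q[0]+Q[3]-Q[1]-Q[2])/2
print('centre',Q.mean(0),'len',np.linalg.norm(e),'wid',np.linalg.norm(w),'az',np.degrees(np.arctan2(e[1],e[0])),'slope',np.degrees(np.arcsin(e[2]/np.linalg.norm(e))))
nn=np.array([-.469,-.018,.883]);nn/=np.linalg.norm(nn);T=np.array([onplane(ct,A(*a),nn,-.1445) for a,b in pr]);print('by plane',T,T.mean(0))
e=(T[0]+T[1]-T[2]-T[3])/2;print('az',np.degrees(np.arctan2(e[1],e[0])),np.linalg.norm(e))
E
```

```text
time: 8.32
tool_pos: [0.5569, -0.3041, 0.1279]
orientation: [3.113, -0.522, -0.084]
ft_force: [-2.8, -1.0, 4.3]
opening: 0.177
finger_force: 30.0
time: 8.57
tool_pos: [0.5568, -0.3042, 0.1278]
orientation: [3.113, -0.522, -0.084]
ft_force: [-3.8, -1.2, 6.7]
opening: 0.183
finger_force: 30.0
shift now-frame cm [-0.05 -0.08  0.33] rotvec [ 0.1   0.04 -0.97] 1.0 | shift after-turn cm [-0.05 -0.08  0.33]
[[0.5247 0.2404 0.117 ]
 [0.524  0.2094 0.1177]
 [0.4187 0.2077 0.0605]
 [0.4192 0.2386 0.062 ]]
centre [0.4717 0.2241 0.0893] len 0.11941402239923533 wid 0.030985193980654788 az 0.9504643681766878 slope 28.019189188991156
by plane [[0.5238 0.2393 0.1195]
 [0.5234 0.2087 0.1186]
 [0.4177 0.2064 0.0624]
 [0.4183 0.2374 0.0633]] [0.4708 0.2229 0.091 ]
az 1.1561986997035343 0.11966577908899058
```

```bash
python3 -m creep '[{"ax":0,"ay":0,"az":0,"dx":0,"dy":0,"dz":0,"fingers":0},{"ax":0,"ay":0,"az":0,"dx":0,"dy":0,"dz":0,"fingers":0.2},{"ax":0,"ay":0,"az":0,"dx":0,"dy":0,"dz":0,"fingers":0.4},{"ax":0,"ay":0,"az":0,"dx":0,"dy":0,"dz":-4,"fingers":0.4},{"ax":0,"ay":0,"az":0,"dx":0,"dy":0,"dz":-5,"fingers":0.4},{"ax":0,"ay":0,"az":0,"dx":0,"dy":0,"dz":-4.5,"fingers":0.4},{"ax":0,"ay":0,"az":0,"dx":0,"dy":0,"dz":0,"fingers":0.4}]';cat >> h.py <<'E'
az=np.radians(1.0);s28=np.radians(28)
bx=np.array([np.cos(s28)*np.cos(az),np.cos(s28)*np.sin(az),np.sin(s28)]);nb=np.array([-np.sin(s28)*np.cos(az),-np.sin(s28)*np.sin(az),np.cos(s28)])
Rb=np.c_[bx,np.cross(-nb,bx),-nb];Bt=np.array([.4713,.2235,.0902])
E
python3 - <<'E'
from h import *
c=cam('wrist');p,d=get_image('wrist')
u,v=proj(c,[C+.01*n])[0].round().astype(int);u0,v0=u-85,v-85
cv2.imwrite('pics/w3c.png',cv2.resize(p[v0:v0+170,u0:u0+175,::-1],None,fx=3.5,fy=3.5,interpolation=cv2.INTER_CUBIC))
print(telemetry.get_state()['qpos']);delta(Bt+.11*nb,Rb)
E
```

```text
time: 9.45
tool_pos: [0.4901, -0.2948, 0.247]
orientation: [3.113, -0.526, -0.083]
ft_force: [1.3, 0.4, 0.1]
opening: 0.704
finger_force: 0.0
[ 0.14833048  0.09955591  0.47310664  2.13813907 -0.5881371   0.5104257
 -0.59216781]
shift now-frame cm [-12.68 -50.85  -2.03] rotvec [ 4.35 -1.93 -5.02] 6.9 | shift after-turn cm [ -8.18 -51.76   2.21]
```

View pics/w3c.png

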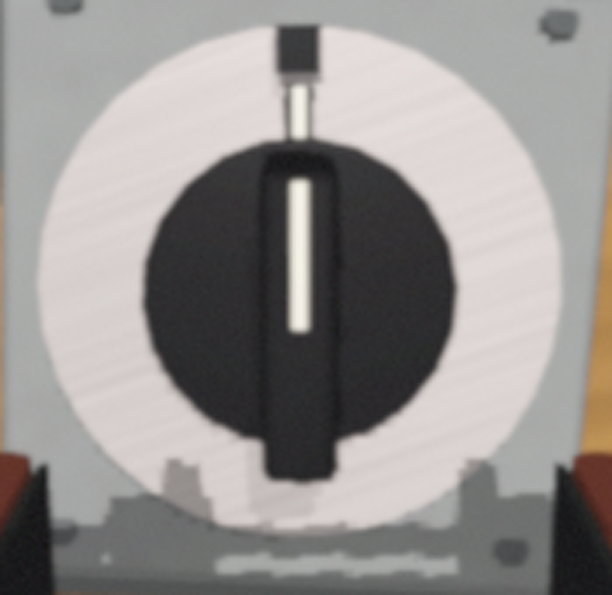

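Pointer nose at x≈299.5 and tab 277–320 (centre 298.5): the dial is aligned. Next, the bin.

```bash
python3 -m creep '[{"ax":0,"ay":0,"az":0,"dx":-1.4,"dy":-5.65,"dz":-0.2,"fingers":0.4},{"ax":0,"ay":0,"az":0,"dx":-1.4,"dy":-5.65,"dz":-0.2,"fingers":0.4},{"ax":0,"ay":0,"az":0,"dx":-1.4,"dy":-5.65,"dz":-0.2,"fingers":0.4},{"ax":0,"ay":0,"az":0,"dx":-1.4,"dy":-5.65,"dz":-0.2,"fingers":0.4},{"ax":0,"ay":0,"az":0,"dx":-1.4,"dy":-5.65,"dz":-0.2,"fingers":0.4},{"ax":0,"ay":0,"az":0,"dx":-1.4,"dy":-5.65,"dz":-0.2,"fingers":0.4},{"ax":0,"ay":0,"az":0,"dx":-1.4,"dy":-5.65,"dz":-0.2,"fingers":0.4},{"ax":0,"ay":0,"az":0,"dx":-1.4,"dy":-5.65,"dz":-0.2,"fingers":0.4}]'; python3 -m creep '[{"ax":0,"ay":0,"az":0,"dx":-1.4,"dy":-5.65,"dz":-0.2,"fingers":0.35},{"ax":4.35,"ay":-1.9,"az":-5,"dx":0,"dy":0,"dz":0,"fingers":0.3},{"ax":0,"ay":0,"az":0,"dx":0,"dy":0,"dz":0,"fingers":0.3}]'
python3 - <<'E'
from h import *
np.set_printoptions(precision=4,suppress=True)
print(telemetry.get_state()['qpos']);delta(Bt-.009*nb,Rb)
c=cam('wrist');p,d=get_image('wrist');np.savez('pics/w4.npz',p=p,d=d,K=c[0],R=c[1],t=c[2]);cv2.imwrite('pics/w4.png',p[:,:,::-1])
print(proj(c,[Bt+sx*.06*bx+sy*.016*np.cross(nb,bx) for sx,sy in((1,1),(1,-1),(-1,-1),(-1,1))]))
E
```

```text
time: 10.5
tool_pos: [0.4401, 0.0834, 0.1975]
orientation: [3.115, -0.499, -0.086]
ft_force: [1.4, 0.8, -0.3]
opening: 0.699
finger_force: 0.0
time: 10.88
tool_pos: [0.4334, 0.1327, 0.1997]
orientation: [-3.138, -0.453, -0.002]
ft_force: [0.9, -0.8, -0.4]
opening: 0.649
finger_force: 0.0
[-0.1743 -0.0128 -0.4035  2.3434  0.5286  0.479  -2.5828]
shift now-frame cm [-1.38 -9.05 12.43] rotvec [ 0.3   2.03 -1.01] 2.3 | shift after-turn cm [-1.66 -9.01 12.43]
[[147.9109 171.5046]
 [198.6685 170.5484]
 [215.6462 339.5663]
 [170.8797 340.4065]]
```

View pics/w4.png

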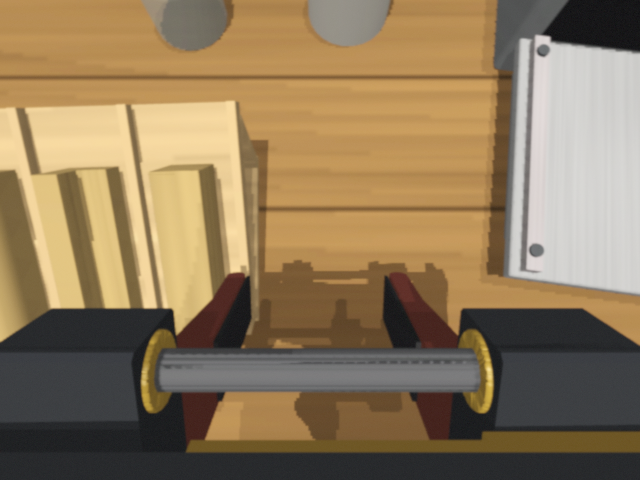

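Wrist view: the blank's top face runs from (152,172)–(197,170) downward, matching the prediction. Joint 7 is near its limit, so I'll use the half-turned grasp.

```bash
python3 -m creep '[{"ax":0,"ay":0,"az":-10.5,"dx":0,"dy":0,"dz":0,"fingers":0.3},{"ax":0,"ay":0,"az":-10.5,"dx":0,"dy":0,"dz":0,"fingers":0.3},{"ax":0,"ay":0,"az":-10.5,"dx":0,"dy":0,"dz":0,"fingers":0.3},{"ax":0,"ay":0,"az":-10.5,"dx":0,"dy":0,"dz":0,"fingers":0.3},{"ax":0,"ay":0,"az":-10.5,"dx":0,"dy":0,"dz":0,"fingers":0.3},{"ax":0,"ay":0,"az":-10.5,"dx":0,"dy":0,"dz":0,"fingers":0.3},{"ax":0,"ay":0,"az":-10.5,"dx":0,"dy":0,"dz":0,"fingers":0.3},{"ax":0,"ay":0,"az":-10.5,"dx":0,"dy":0,"dz":0,"fingers":0.3}]'; python3 -m creep '[{"ax":0,"ay":0,"az":-10.5,"dx":0,"dy":0,"dz":0,"fingers":0.3},{"ax":0,"ay":0,"az":-10.5,"dx":0,"dy":0,"dz":0,"fingers":0.3},{"ax":0,"ay":0,"az":-10.5,"dx":0,"dy":0,"dz":0,"fingers":0.3},{"ax":0,"ay":0,"az":-10.5,"dx":0,"dy":0,"dz":0,"fingers":0.3},{"ax":0,"ay":0,"az":-10.5,"dx":0,"dy":0,"dz":0,"fingers":0.3},{"ax":0,"ay":0,"az":-10.5,"dx":0,"dy":0,"dz":0,"fingers":0.3},{"ax":0,"ay":0,"az":-10.5,"dx":0,"dy":0,"dz":0,"fingers":0.3},{"ax":0,"ay":0,"az":-10.5,"dx":0,"dy":0,"dz":0,"fingers":0.3}]'
cat >> h.py <<'E'
Rb2=Rb@np.diag([-1,-1,1.])
E
python3 - <<'E'
from h import *
np.set_printoptions(precision=4,suppress=True)
print(telemetry.get_state()['qpos']);delta(Bt+.09*nb,Rb2)
E
```

```text
time: 11.92
tool_pos: [0.4335, 0.1324, 0.2004]
orientation: [2.688, -0.047, 1.478]
ft_force: [0.6, 0.6, 0.6]
opening: 0.651
finger_force: 0.0
time: 12.92
tool_pos: [0.4335, 0.1324, 0.2004]
orientation: [3.039, 0.445, 2.91]
ft_force: [-0.2, -0.5, -0.6]
opening: 0.649
finger_force: 0.0
[-0.2295 -0.0169 -0.3509  2.3464  0.5329  0.4808  0.3461]
shift now-frame cm [3.59 8.47 2.57] rotvec [ -0.58  -1.86 -12.84] 13.0 | shift after-turn cm [1.7  9.04 2.58]
```

```bash
python3 -m creep '[{"ax":-0.3,"ay":-0.9,"az":-6.4,"dx":0,"dy":0,"dz":0,"fingers":0.3},{"ax":-0.3,"ay":-0.9,"az":-6.4,"dx":0,"dy":0,"dz":0,"fingers":0.3},{"ax":0,"ay":0,"az":0,"dx":0.8,"dy":4,"dz":0,"fingers":0.3},{"ax":0,"ay":0,"az":0,"dx":0.9,"dy":4,"dz":0,"fingers":0.3},{"ax":0,"ay":0,"az":0,"dx":0,"dy":1,"dz":2,"fingers":0.3},{"ax":0,"ay":0,"az":0,"dx":0,"dy":0,"dz":0,"fingers":0.3}]'
python3 - <<'E'
from h import *
np.set_printoptions(precision=4,suppress=True)
print(telemetry.get_state()['qpos']);delta(Bt-.009*nb,Rb2)
c=cam('wrist');p,d=get_image('wrist');np.savez('pics/w5.npz',p=p,d=d,K=c[0],R=c[1],t=c[2]);cv2.imwrite('pics/w5.png',p[:,:,::-1])
P=cloud(c,d);T=(P-Bt);h=T@nb;w=T@np.cross(nb,bx);l=T@bx
m=(abs(h)<.004)&(abs(w)<.03)&(abs(l)<.08)
print(m.sum(),np.percentile(h[m],50),np.percentile(w[m],[1,99]),np.percentile(l[m],[1,99]))
E
```

```text
time: 13.68
tool_pos: [0.4262, 0.2229, 0.1741]
orientation: [3.139, 0.486, -3.128]
ft_force: [0.7, -0.4, 0.1]
opening: 0.652
finger_force: 0.0
[-0.375   0.1151 -0.4763  2.3139  0.8584  0.5425  0.0358]
shift now-frame cm [-0.07 -0.03 10.43] rotvec [ 0.05 -0.14 -0.21] 0.3 | shift after-turn cm [-0.04 -0.02 10.43]
9741 0.0008578972638330837 [-0.0163  0.0149] [-0.059   0.0584]
```

Depth confirms the blank pose to within 1 mm. Descend and grip.

```bash
python3 -m creep '[{"ax":0,"ay":0,"az":0,"dx":-0.05,"dy":0,"dz":4,"fingers":0.3},{"ax":0,"ay":0,"az":0,"dx":0,"dy":0,"dz":4,"fingers":0.3},{"ax":0,"ay":0,"az":0,"dx":0,"dy":0,"dz":2.3,"fingers":0.3},{"ax":0,"ay":0,"az":0,"dx":0,"dy":0,"dz":0,"fingers":0},{"ax":0,"ay":0,"az":0,"dx":0,"dy":0,"dz":0,"fingers":-0.5},{"ax":0,"ay":0,"az":0,"dx":0,"dy":0,"dz":0,"fingers":-1},{"ax":0,"ay":0,"az":0,"dx":0,"dy":0,"dz":0,"fingers":-1},{"ax":0,"ay":0,"az":0,"dx":0,"dy":0,"dz":0,"fingers":-1}]'
python3 - <<'E'
from h import *
delta(Bt-.009*nb,Rb2)
E
```

```text
time: 14.72
tool_pos: [0.4758, 0.224, 0.0864]
orientation: [3.138, 0.491, -3.128]
ft_force: [-3.7, -2.3, 7.8]
opening: 0.362
finger_force: 29.8
shift now-frame cm [ 0.22 -0.04  0.35] rotvec [ 0.13  0.13 -0.17] 0.3 | shift after-turn cm [ 0.22 -0.04  0.35]
```

```bash
python3 -m creep '[{"ax":0,"ay":0,"az":0,"dx":-0.7,"dy":0,"dz":-1,"fingers":-1},{"ax":0,"ay":0,"az":0,"dx":-1.9,"dy":0,"dz":-3.5,"fingers":-1},{"ax":0,"ay":0,"az":0,"dx":-1.9,"dy":0,"dz":-3.5,"fingers":-1},{"ax":0,"ay":0,"az":0,"dx":-1.9,"dy":0,"dz":-3.5,"fingers":-1},{"ax":0,"ay":0,"az":0,"dx":0,"dy":0,"dz":0,"fingers":-1}]'
cat >> h.py <<'E'
Rp=Rs@np.diag([-1,1,-1.])
def put(dy,dz):return L+Rs@np.array([.002,dy,.036+dz])
E
python3 - <<'E'
from h import *
delta(put(-.006,.08),Rp);print(telemetry.get_state()['qpos'])
E
```

```text
time: 15.35
tool_pos: [0.4793, 0.2246, 0.2206]
orientation: [3.134, 0.495, -3.129]
ft_force: [-0.9, 0.1, -0.8]
opening: 0.364
finger_force: 29.8
shift now-frame cm [ -4.47 -29.54   8.46] rotvec [ 2.52 28.26  8.49] 29.6 | shift after-turn cm [-12.35 -27.95   5.51]
[-0.27659671  0.10870822 -0.47950487  2.18103098  0.7003106   0.59064831
  0.30347807]
```

```bash
python3 -m creep '[{"ax":0.6,"ay":7.1,"az":2.1,"dx":0,"dy":0,"dz":0,"fingers":-1},{"ax":0.6,"ay":7.1,"az":2.1,"dx":0,"dy":0,"dz":0,"fingers":-1},{"ax":0.6,"ay":7.1,"az":2.1,"dx":0,"dy":0,"dz":0,"fingers":-1},{"ax":0.6,"ay":7.1,"az":2.1,"dx":0,"dy":0,"dz":0,"fingers":-1}]';python3 -m creep '[{"ax":0,"ay":0,"az":0,"dx":-1.75,"dy":-4,"dz":0.5,"fingers":-1},{"ax":0,"ay":0,"az":0,"dx":-1.75,"dy":-4,"dz":0.5,"fingers":-1},{"ax":0,"ay":0,"az":0,"dx":-1.75,"dy":-4,"dz":0.8,"fingers":-1},{"ax":0,"ay":0,"az":0,"dx":-1.75,"dy":-4,"dz":1,"fingers":-1},{"ax":0,"ay":0,"az":0,"dx":-1.75,"dy":-4,"dz":1,"fingers":-1},{"ax":0,"ay":0,"az":0,"dx":-1.75,"dy":-4,"dz":1,"fingers":-1},{"ax":0,"ay":0,"az":0,"dx":-1.75,"dy":-4,"dz":0.7,"fingers":-1},{"ax":0,"ay":0,"az":0,"dx":0,"dy":0,"dz":0,"fingers":-1}]'
python3 - <<'E'
from h import *
np.set_printoptions(precision=4,suppress=True)
delta(put(-.006,.08),Rp);print(telemetry.get_state()['qpos'])
c=cam('wrist');p,d=get_image('wrist');np.savez('pics/w6.npz',p=p,d=d,K=c[0],R=c[1],t=c[2]);cv2.imwrite('pics/w6.png',p[:,:,::-1])
P=(cloud(c,d)-L)@Rs
m=(abs(P[...,0])<.1)&(P[...,1]>-.06)&(P[...,1]<.01)&(abs(P[...,2])<.008)
print('table z off',np.median(P[m][:,2]),m.sum())
m=(abs(P[...,0])<.1)&(P[...,1]>-.0)&(P[...,1]<.04)&(abs(P[...,2]-.01)<.004)
q=P[m];print('fence z',np.median(q[:,2]),m.sum())
for a in np.arange(-.1,.1,.02):
    k=q[(q[:,0]>a)&(q[:,0]<a+.02)]
    if len(k)>20:print(a.round(3),np.percentile(k[:,1],[3,97]),len(k))
E
```

```text
time: 15.85
tool_pos: [0.4777, 0.2234, 0.2163]
orientation: [-3.138, -0.012, 3.006]
ft_force: [0.7, -0.2, -0.3]
opening: 0.362
finger_force: 29.8
time: 16.85
tool_pos: [0.5607, -0.0748, 0.1595]
orientation: [-3.136, -0.01, 3.001]
ft_force: [-0.8, 0.3, -0.7]
opening: 0.365
finger_force: 29.8
shift now-frame cm [-0.19  0.6  -0.6 ] rotvec [-0.3  -0.6  -0.22] 0.7 | shift after-turn cm [-0.2  0.6 -0.6]
[ 0.3105  0.4266 -0.347   1.8059  0.1783  0.9505  1.3164]
table z off 0.000462109384487628 11576
fence z 0.01049648070518834 3885
-0.1 [0.0166 0.0283] 634
-0.08 [0.0165 0.0282] 748
-0.06 [0.0165 0.028 ] 707
-0.04 [0.0164 0.028 ] 672
-0.02 [0.0163 0.028 ] 635
0.0 [0.0165 0.0279] 488
```

View pics/w6.png

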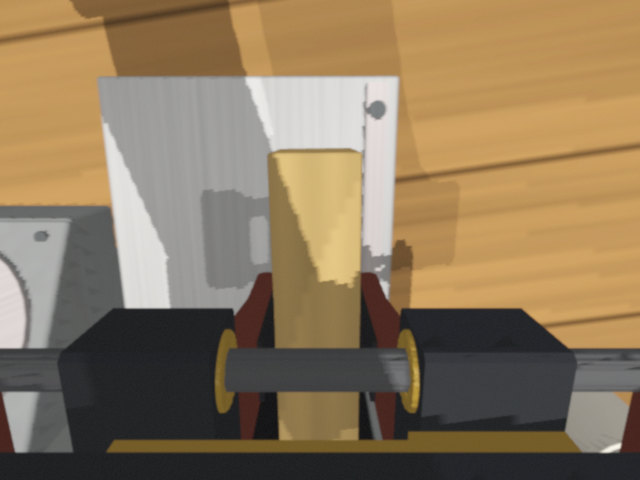

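Wrist view: the blank at x 270–360 is held parallel to the fence (inner edge x≈365). I'll check its underside height and lower it.

```bash
python3 - <<'E'
from h import *
np.set_printoptions(precision=4,suppress=True)
z=np.load('pics/w6.npz');c=(z['K'],z['R'],z['t']);P=(cloud(c,z['d'])-L)@Rs
p0,_=rpy();print('tcp in load',Rs.T@(p0-L))
B=P[160:290,285:345].reshape(-1,3);print('blank top',np.median(B[:,2]),'n',plane(B)[0])
Q=P[150:265,230:362];k=Q[...,2]>.1;q=Q[k];print(np.percentile(q[:,0],[0,1]))
for a in np.arange(-.06,-.02,.01):
    m=(q[:,0]>a)&(q[:,0]<a+.01);print(a,np.percentile(q[m][:,1],[2,98]))
E
python3 -m creep '[{"ax":-0.3,"ay":-0.6,"az":-0.2,"dx":-0.2,"dy":0.2,"dz":0,"fingers":-1},{"ax":0,"ay":0,"az":0,"dx":0,"dy":0,"dz":3,"fingers":-1},{"ax":0,"ay":0,"az":0,"dx":0,"dy":0,"dz":2,"fingers":-1},{"ax":0,"ay":0,"az":0,"dx":0,"dy":0,"dz":0,"fingers":-1},{"ax":0,"ay":0,"az":0,"dx":0,"dy":0,"dz":0,"fingers":-1}]';python3 - <<'E'
from h import *
delta(put(0,0),Rp)
E
```

```text
tcp in load [-0.0004 -0.0093  0.1105]
blank top nan n [0.0121 0.0039 0.9999]
[-0.0622 -0.0619]
-0.06 [-0.0267  0.0037]
-0.049999999999999996 [-0.0267  0.0038]
-0.039999999999999994 [-0.0266  0.0039]
-0.029999999999999992 [-0.0266  0.0041]
time: 17.52
tool_pos: [0.5644, -0.0676, 0.1123]
orientation: [3.139, 0.004, 3.012]
ft_force: [1.1, 0.2, -1.5]
opening: 0.36
finger_force: 29.8
shift now-frame cm [0.08 0.43 2.68] rotvec [0.17 0.22 0.42] 0.5 | shift after-turn cm [0.07 0.43 2.68]
```

```bash
python3 -m creep '[{"ax":0.1,"ay":0.2,"az":0.4,"dx":0,"dy":0,"dz":2.1,"fingers":-1},{"ax":0,"ay":0,"az":0,"dx":0,"dy":0,"dz":0,"fingers":-1},{"ax":0,"ay":0,"az":0,"dx":0,"dy":0,"dz":0.2,"fingers":-1},{"ax":0,"ay":0,"az":0,"dx":0,"dy":0,"dz":0,"fingers":-1}]';python3 -m creep '[{"ax":0,"ay":0,"az":0,"dx":0,"dy":0,"dz":0.15,"fingers":-1},{"ax":0,"ay":0,"az":0,"dx":0,"dy":0,"dz":0,"fingers":-1}]'; python3 -m creep '[{"ax":0,"ay":0,"az":0,"dx":0,"dy":0,"dz":0.1,"fingers":-1},{"ax":0,"ay":0,"az":0,"dx":0,"dy":0,"dz":0,"fingers":-1}]';python3 - <<'E'
from h import *
delta(put(0,0),Rp)
E
```

```text
time: 18.02
tool_pos: [0.5641, -0.0685, 0.0885]
orientation: [3.141, -0.001, 3.004]
ft_force: [0.1, 0.7, 0.1]
opening: 0.37
finger_force: 29.8
time: 18.27
tool_pos: [0.564, -0.0685, 0.087]
orientation: [3.141, -0.001, 3.004]
ft_force: [-0.6, -0.5, -1.2]
opening: 0.362
finger_force: 29.8
time: 18.52
tool_pos: [0.564, -0.0685, 0.0859]
orientation: [3.141, -0.001, 3.004]
ft_force: [-0.0, 0.5, 0.0]
opening: 0.363
finger_force: 29.8
shift now-frame cm [0.04 0.53 0.04] rotvec [ 0.05 -0.05 -0.06] 0.1 | shift after-turn cm [0.04 0.53 0.04]
```

```bash
for i in 1; do python3 -m creep '[{"ax":0,"ay":0,"az":0,"dx":0,"dy":0,"dz":0.1,"fingers":-1},{"ax":0,"ay":0,"az":0,"dx":0,"dy":0,"dz":0,"fingers":-1}]'|grep -E 'pos|force'; done; python3 -m creep '[{"ax":0,"ay":0,"az":0,"dx":0,"dy":0,"dz":0.1,"fingers":-1},{"ax":0,"ay":0,"az":0,"dx":0,"dy":0,"dz":0,"fingers":-1}]'|grep -E 'pos|force'
```

```text
tool_pos: [0.5641, -0.0684, 0.0855]
ft_force: [-2.8, 0.6, 6.1]
finger_force: 29.8
tool_pos: [0.5641, -0.0684, 0.0855]
ft_force: [-5.6, -0.6, 13.7]
finger_force: 29.9
```

Table contact. I'll back off slightly, then slide to the fence.

```bash
python3 -m creep '[{"ax":0,"ay":0,"az":0,"dx":0,"dy":0,"dz":-0.15,"fingers":-1},{"ax":0,"ay":0,"az":0,"dx":0,"dy":0.3,"dz":0,"fingers":-1},{"ax":0,"ay":0,"az":0,"dx":0,"dy":0,"dz":0,"fingers":-1},{"ax":0,"ay":0,"az":0,"dx":0,"dy":0.15,"dz":0,"fingers":-1},{"ax":0,"ay":0,"az":0,"dx":0,"dy":0,"dz":0,"fingers":-1}]'|grep -E 'pos|force';python3 -m creep '[{"ax":0,"ay":0,"az":0,"dx":0,"dy":0.1,"dz":0,"fingers":-1},{"ax":0,"ay":0,"az":0,"dx":0,"dy":0,"dz":0,"fingers":-1}]'|grep -E 'pos|force';python3 -m creep '[{"ax":0,"ay":0,"az":0,"dx":0,"dy":0.1,"dz":0,"fingers":-1},{"ax":0,"ay":0,"az":0,"dx":0,"dy":0,"dz":0,"fingers":-1}]'|grep -E 'pos|force';python3 -m creep '[{"ax":0,"ay":0,"az":0,"dx":0,"dy":0.1,"dz":0,"fingers":-1},{"ax":0,"ay":0,"az":0,"dx":0,"dy":0,"dz":0,"fingers":-1}]'|grep -E 'pos|force'
```

```text
tool_pos: [0.5648, -0.0645, 0.0855]
ft_force: [-0.1, -2.7, 2.5]
finger_force: 29.9
tool_pos: [0.5648, -0.0641, 0.0855]
ft_force: [-0.4, -5.0, 3.8]
finger_force: 30.0
tool_pos: [0.5648, -0.0639, 0.0855]
ft_force: [-0.2, -6.6, 2.9]
finger_force: 30.0
tool_pos: [0.5648, -0.0638, 0.0855]
ft_force: [-1.3, -9.5, 4.8]
finger_force: 30.0
```

```bash
python3 -m creep '[{"ax":0,"ay":0,"az":0,"dx":0,"dy":0,"dz":0,"fingers":-0.2},{"ax":0,"ay":0,"az":0,"dx":0,"dy":0,"dz":0,"fingers":0},{"ax":0,"ay":0,"az":0,"dx":0,"dy":0,"dz":0,"fingers":0.1},{"ax":0,"ay":0,"az":0,"dx":0,"dy":0,"dz":0,"fingers":0.1},{"ax":0,"ay":0,"az":0,"dx":0,"dy":0,"dz":-3,"fingers":0.1},{"ax":0,"ay":0,"az":0,"dx":0,"dy":0,"dz":-5,"fingers":0.1},{"ax":0,"ay":0,"az":0,"dx":3,"dy":0,"dz":-5,"fingers":0.3},{"ax":0,"ay":0,"az":0,"dx":3,"dy":0,"dz":-3,"fingers":0.5}]'; python3 -m creep '[{"ax":0,"ay":0,"az":0,"dx":0,"dy":0,"dz":0,"fingers":0.5}]' >/dev/null
python3 - <<'E'
from h import *
np.set_printoptions(precision=4,suppress=True)
p,d=get_image('top')
w,dw=get_image('wrist')
P=(cloud(cam('top'),d)-L)@Rs
k=(abs(P[...,2]-.042)<.006)&(abs(P[...,1])<.03)&(abs(P[...,0])<.1);q=P[k]
print(np.median(q[:,2]),np.percentile(q[:,0],[2,98]),np.percentile(q[:,1],[2,98]))
a=cv2.resize(p[150:310,320:480,::-1],(400,400),interpolation=cv2.INTER_CUBIC)
b=cv2.resize(w[:,:,::-1],(400,300));b=cv2.copyMakeBorder(b,0,100,0,0,0)
cv2.imwrite('pics/fin.png',np.hstack([a,b]))
E
```

```text
time: 21.4
tool_pos: [0.5057, -0.0523, 0.2477]
orientation: [3.14, 0.002, 3.004]
ft_force: [-0.5, 0.3, 0.2]
opening: 0.725
finger_force: 0.0
  return _methods._mean(a, axis=axis, dtype=dtype,
  ret = ret.dtype.type(ret / rcount)
Traceback (most recent call last):
IndexError: index -1 is out of bounds for axis 0 with size 0
```

I've already used up my picture views (11, one over the limit), so the remaining checks are by depth only. The arm hides the top view; moving aside.

```bash
python3 -m creep '[{"ax":0,"ay":0,"az":0,"dx":2,"dy":4,"dz":0,"fingers":0.5},{"ax":0,"ay":0,"az":0,"dx":2,"dy":4,"dz":0,"fingers":0.5},{"ax":0,"ay":0,"az":0,"dx":2,"dy":4,"dz":0,"fingers":0.5},{"ax":0,"ay":0,"az":0,"dx":1,"dy":5,"dz":0,"fingers":0.5},{"ax":0,"ay":0,"az":0,"dx":0,"dy":5,"dz":0,"fingers":0.5},{"ax":0,"ay":0,"az":0,"dx":0,"dy":5,"dz":0,"fingers":0.5},{"ax":0,"ay":0,"az":0,"dx":0,"dy":0,"dz":0,"fingers":0.5}]'
python3 - <<'E'
from h import *
np.set_printoptions(precision=4,suppress=True)
for nm in('top','scene'):
    p,d=get_image(nm);P=(cloud(cam(nm),d)-L)@Rs
    k=(abs(P[...,2]-.042)<.006)&(abs(P[...,1])<.04)&(abs(P[...,0])<.103);q=P[k];print(nm,k.sum())
    if len(q)<50:continue
    print(np.median(q[:,2]),np.percentile(q[:,0],[1,99]),np.percentile(q[:,1],[1,99]))
    for a in np.arange(-.06,.06,.03):
        m=(q[:,0]>a)&(q[:,0]<a+.03)
        if m.sum()>5:print(a.round(2),np.percentile(q[m][:,1],[3,97]))
    f=(abs(P[...,2]-.0105)<.003)&(P[...,1]>.012)&(P[...,1]<.034)&(abs(P[...,0])<.1);print('fence y',np.percentile(P[f][:,1],[3,97]),f.sum())
    z=np.load(f'pics/{nm}0.npz')['p'].astype(int);D=abs(p.astype(int)-z).sum(2)
    # what changed
    o=cv2.connectedComponentsWithStats((D>90).astype(np.uint8));print([(*s[:4],s[4]) for s in o[2][1:].tolist() if s[4]>25])
E
```

```text
time: 22.5
tool_pos: [0.4729, 0.2285, 0.2439]
orientation: [3.139, -0.004, 3.01]
ft_force: [-0.2, 0.8, 0.3]
opening: 0.753
finger_force: 0.0
top 1286
0.04201947615508914 [-0.0595  0.0582] [-0.0151  0.0165]
-0.06 [-0.0142  0.0159]
-0.03 [-0.0145  0.0159]
0.0 [-0.0145  0.0159]
0.03 [-0.0146  0.0159]
fence y [0.0168 0.0282] 660
[(23, 175, 199, 200, 14771), (214, 191, 57, 37, 875), (348, 191, 28, 71, 1305), (483, 200, 9, 9, 48), (496, 209, 21, 19, 152), (0, 220, 18, 20, 135), (512, 229, 16, 13, 128), (230, 230, 55, 15, 527), (496, 237, 15, 8, 90), (0, 249, 18, 36, 274), (230, 248, 79, 22, 1262), (297, 277, 22, 9, 40), (316, 276, 12, 11, 36), (13, 287, 19, 30, 167), (191, 303, 14, 4, 37), (282, 304, 72, 13, 346), (33, 320, 82, 30, 1647), (293, 320, 12, 6, 36), (356, 324, 9, 10, 34), (306, 330, 105, 62, 3250), (0, 339, 64, 86, 3156), (63, 354, 75, 40, 187), (162, 374, 168, 106, 8596), (204, 378, 10, 13, 47), (65, 405, 8, 11, 43), (331, 436, 17, 32, 268), (220, 470, 51, 10, 360)]
scene 852
0.04313602227189302 [-0.0588  0.0606] [-0.0163  0.0161]
-0.06 [-0.0155  0.0151]
-0.03 [-0.0156  0.0148]
0.0 [-0.0159  0.0151]
0.03 [-0.016   0.0149]
fence y [0.0146 0.0284] 61
[(65, 0, 14, 6, 62), (129, 1, 24, 48, 791), (314, 0, 17, 8, 87), (93, 12, 5, 12, 37), (72, 19, 24, 34, 384), (94, 30, 39, 21, 174), (88, 49, 7, 10, 40), (348, 48, 24, 12, 103), (75, 53, 11, 11, 61), (121, 52, 24, 11, 102), (180, 53, 207, 151, 8266), (85, 58, 26, 20, 206), (102, 67, 49, 46, 271), (74, 68, 14, 6, 41), (149, 68, 14, 44, 181), (100, 89, 12, 20, 126), (79, 91, 22, 40, 234), (112, 110, 20, 5, 42), (335, 171, 42, 13, 211), (365, 179, 19, 4, 49), (320, 183, 41, 14, 394), (115, 184, 17, 18, 110), (337, 186, 44, 16, 230), (144, 203, 110, 67, 3942), (243, 221, 142, 40, 3055), (269, 254, 52, 54, 1059), (182, 336, 41, 34, 391)]
```

```bash
python3 -c "
from workcell import arm;print(arm.job_done())"
```

```text
the job is handed in; nothing more can be done
None
```

I turned the dial to the index tab (lined up in the last close-up) and laid the plain blank on the infeed table flush to the fence (within about 1 mm by depth), then handed the job in at about 23 s; I viewed 11 pictures, one over the limit of 10.

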